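# Change the drive gear of the bird carousel

### The job

The wooden display stand has the wrong gear on its pin: it is too small to reach the toothed bird turntable. Lift the small gear off and lay it flat on the white side plate, then fit the large gear on the pin, turned so that its teeth mesh with the turntable's and it sits fully down on the board. Then turn the large gear by its hub until the bird looks straight at the brass mark on the board, without touching the turntable or the bird, and leave everything else where it stands.

Things in the scene. Friction and masses are not known exactly. Their poses are not given: they have to be found in the camera images.
- stand: Fixed wooden board of the display stand, 130 x 190 x 16 mm, flat on the table. Origin at the centre of its underside, z up; its -x side is its front. It carries a steel pin with axis at (0, -36) mm and the bird turntable with axis at (0, +37) mm. A brass line on the board's top at (-57, 37) mm is the front mark.
- pin (a point): Foot of the pin's axis, on the board's top (16 mm above the table), axes parallel to the board's. The pin is 12 mm thick and 36 mm tall, its upper 8 mm tapering to 4 mm. A large gear that rests tooth upon tooth sits 14 mm too high.
- carousel (a joint): Angle of the bird turntable about its upright axis relative to the board (rad), counter-clockwise from above positive; 0 when the beak points at the brass mark (board's -x). Starts between -0.95 and -0.4; turns both ways against light friction (0.02 N m) and stays where it is left.
- bird_table: Toothed wooden turntable, bird fixed on it; origin on its axis at the board's top, turns with joint carousel. 20 teeth, 98 mm over the tips, 2 to 14 mm above the board; a tooth centred on its own +x and every 18 degrees. On it a platform 76 mm across, to 20 mm, and the bird, 64 mm long (beak to its -x), 36 wide, to 65 mm above the board. Do not touch.
- mesh (a point): Point on the board's top between pin and turntable, where the teeth meet (pitch 14 mm, teeth 5.2 mm wide, free play 3.7 mm). Here a tooth must face a gap: with carousel at 0 the large gear stands at 15 degrees to the board (or any 30 more); for each rad the turntable turns, the meshed gear turns 1.67 rad the opposite way.
- small_gear: Loose wooden gear, 9 teeth, 44 mm over the tips, 12 mm thick, 60 g; sits on the pin at the start. Origin: centre of its underside, z up along its 14 mm through bore. Its hub is a 12-sided knob, 30 mm across flats, from 12 to 58 mm above the underside, with a flat facing its own +x and every 30 degrees.
- large_gear: Loose wooden gear, 12 teeth, 62 mm over the tips, 12 mm thick, 90 g; starts flat on the table, hub up. Origin: centre of its underside, z up along its 14 mm through bore. A tooth is centred on its own +x and every 30 degrees. Hub as on the small gear: 30 mm across flats, 12 to 58 mm above the underside, a flat facing its +x and every 30 degrees.
- plate: Loose round white ceramic plate, 149 mm across, rim 18 mm high, flat floor about 90 mm across and 8 mm above the table. Origin: centre of its underside.
- candle: Candle in a striped jar, 61 mm across, 60 mm tall, near the large gear. Origin: centre of its underside. Leave it.
- pinch_pot: Small speckled pot, 54 mm across, 37 mm tall, near the large gear. Origin: centre of its underside. Leave it.
- egg_cup: Egg cup, 50 mm across, 31 mm tall, near the plate. Origin: centre of its underside. Leave it.
- heart_dish: White heart-shaped dish, 94 x 104 mm, 47 mm tall with its post. Origin: centre of its underside. Leave it.
- tulip_cup: Tulip-shaped ceramic cup, 74 mm across, 87 mm tall. Origin: centre of its underside. Leave it.

How it is judged:
On the way, in this order (a step that is already met when the one before it is completed fails the run):
1. the small gear lies flat on the plate, released (horizontal distance between small_gear and plate below 0.04 m and z of small_gear in the frame of plate between 0 and 0.02 m and angle between small_gear's own z axis and vertical below 0.2 rad and linear speed of small_gear below 0.02 m/s and contact force between the fingers and small_gear below 0.3 N), for 0.2 s.
2. the large gear is fully down on the pin, meshed with the turntable (horizontal distance between large_gear and pin below 0.004 m and z of large_gear in the frame of pin below 0.003 m and angle between large_gear's own z axis and vertical below 0.06 rad), for 0.2 s.
At the end, for the whole second after the job is handed in: Small gear flat (0.2 rad) on the plate, within 40 mm of its centre; large gear on the pin (4 mm), upright (0.06 rad), its underside within 3 mm of the board, meshed; bird facing the brass mark within 0.14 rad (8 degrees); all released and at rest (all of step 1 and all of step 2 and linear speed of large_gear below 0.02 m/s and contact force between the fingers and large_gear below 0.3 N and value of joint carousel between -0.14 and 0.14 rad and velocity of joint carousel between -0.05 and 0.05 rad/s); the robot touches nothing.
It fails at once if the gripper or arm touches the turntable or its bird (contact force between any of the fingers, the arm and bird_table above 1 N).
It fails at once if a bystander is moved more than 30 mm or knocked over (distance of any of candle, pinch_pot, egg_cup from where it was at the start of the episode above 0.03 m or angle between any of candle, pinch_pot, egg_cup's own z axis and vertical above 0.5 rad).
It fails at once if the plate is moved more than 50 mm (distance of plate from where it was at the start of the episode above 0.05 m).
It also fails if it takes over 56 s, if anything falls off the work surface, if the arm or the gripper's body presses on something with over 40 N, if the wrist force passes 120 N, or if a joint passes its speed limit or range.

### The arm

A 6-joint arm with a two-finger parallel gripper is mounted at the origin on a cart in front of the work surface, level with it; the furniture and walls round the work are solid. World frame = base frame: x ahead of the robot, y to its left, z up, the work surface at z = 0. Lengths are in m, angles in rad, forces in N, time in s.
With the tool pointing down it reaches from about 0.325 to 0.875 m from the base axis. Payload 4.4 kg.
Tool frame: the origin (TCP) lies on the centre line of the jaws, within the pads' length; the fingertips stand 14 mm ahead of it and the grasp point (between the pads) lies 5 mm behind it (bot.nose_length is the distance from the TCP to the fingertips, in m); z points along the fingers, y is the direction in which the jaws open and shut (so a half turn about z gives the same grasp; the last joint's range is limited). The gripper opens to 85 mm and grips with 20 to 120 N. Pads are 22 mm wide; open, the fingers measure 114 mm over their backs; the gripper's body (76 mm by 85 mm) begins 54 mm behind the grasp point. The pads swing forward as they close: fully open they stand 13 mm farther back than shut.
Start: joints at [-1.492, 0.207, 1.542, -0, 1.393, -0.15], TCP at [0.13, -0.56, 0.245] pointing down, gripper open.
Joint ranges: [-2.73, 2.73], [-0.86, 2.22], [0.23, 2.46], [-1.11, 4.25], [0.08, 2.63], [-2.82, 2.82]. Speed limits (rad/s): [2.79, 2.79, 3.14, 3.14, 3.14, 3.14].

### API

Orientations are given as a rotation vector (axis times angle).
In Python, from station import status, imaging, ticket, bot gives the robot as it stands.
- The arm moves only by the shell command python3 -m inch 'ROWS' [OPENING] [FORCE]. ROWS is JSON, a list of rows, each a list of 4 numbers: the shift along the tool's x, y, z each as a share of 30 cm, from -1 to 1, then the turn about the tool's z as a share of pi/4 rad, from -1 to 1. In form: [[x, y, z, roll], ...]. A call has 1 to 12 rows; each row is the pose to reach, as a shift and turn from the pose commanded when the call began, along the tool's axes at that moment; what a row does not reach only later rows make up. A row lasts 1/10 s, in which the tool goes at most 50 mm and 8.59 degrees, less where a joint would pass 70% of its speed; a pose out of reach is approached as far as the arm can. A call with a number of a shift or a turn outside -1 to 1 is refused whole. A call with a gripper value outside its range is refused whole. OPENING is the opening, from 0 (shut) to 1 (fully open), set as the call begins (- or left out, the last holds). The fingers move at their own pace and stop on an object; FORCE is the grip in N (left out, the last holds). Time passes only in rows, so rows that repeat a pose let the fingers close. It gives the time, the measured TCP pose, the force and the opening at its end, in the units of the state.
- status.read_state(): the state, without advancing time (a new reading comes with each control period).
- imaging.get_image(name): name is "scene" or "top" or "wrist"; returns the picture (420x560x3 uint8, red, green, blue); there is no depth.
- imaging.camera_params(name): a dict with "K" (3x3 intrinsics, pixels), "T" (4x4, takes a point from camera to world coordinates); the wrist camera has in their place "mount" (4x4, takes a point from camera to tool coordinates, whose origin is the TCP and whose axes are the flange's). Camera axes: x right, y down, z forward; pixel columns grow to the right and rows downward; lengths in m; the calibration is good to about 2 mm. The wrist camera is an equidistant fisheye: a pixel r from the principal point sees the ray r / f radians off the axis. A picture is of the moment at which its call begins: read the wrist's pose just before it. camera_params takes no time and is no camera call.
- ticket.finish_job(): hands the job in, once; it reports no verdict.
The state is a dict: "time_s": time; "joint_positions": joint angles; "joint_velocities": joint speeds; "joint_torque": joint torques, N m; "position": TCP position; "ee_rot": TCP orientation; "ft_force": force on the tool from outside, world axes, zero at the start; "moment": the same for the moment, N m; "finger_gap": finger opening in m.
Only numpy, scipy, OpenCV 4.12 (cv2) and the standard library are available. Lean on these libraries where they do the work, as an engineer would, in place of code of your own. Each camera call takes 0.05 s, during which the arm holds its last target.

## Working session

There is one attempt and no reset: what is moved stays moved. The work goes in short steps, Python scripts to look and compute and a shell command to move; the robot and the scene stay as the last step left them, time stands still between calls to the robot, and variables do not carry over. Pictures are saved under pics/ and viewed, and the job is handed in when it is done.

```bash
ls; mkdir -p pics
cat > h.py <<'E'
import numpy as np, cv2
from station import status, imaging, ticket, bot
def snap(n,f):
    im=imaging.get_image(n); cv2.imwrite('pics/'+f,im[:,:,::-1]); return im
def ray(n,u,v):
    p=imaging.camera_params(n);K=np.array(p['K']);T=np.array(p['T'])
    d=T[:3,:3]@np.linalg.solve(K,[u,v,1.]);return T[:3,3],d
def onz(n,u,v,z):
    o,d=ray(n,u,v);return o+d*(z-o[2])/d[2]
def proj(n,P):
    p=imaging.camera_params(n);K=np.array(p['K']);T=np.array(p['T'])
    c=T[:3,:3].T@(np.array(P)-T[:3,3]);q=K@c;return q[:2]/q[2]
E
python3 - <<'E'
from h import *
print(status.read_state())
for n in('scene','top','wrist'):
    snap(n,n+'0.png');p=imaging.camera_params(n);print(n,{k:np.round(v,4).tolist() if not isinstance(v,str) else v for k,v in p.items()})
print(bot.nose_length)
E
```

```text
pics
{'time_s': 0.0, 'joint_positions': array([-1.49249494e+00,  2.07444425e-01,  1.54295735e+00,  6.70434346e-06,
        1.39350953e+00, -1.50476099e-01]), 'joint_velocities': array([ 0.00036298,  0.00055392,  0.00038156, -0.00023595, -0.00058132,
       -0.0004462 ]), 'joint_torque': array([ 3.10982741e-04, -3.83034146e+01, -2.91593599e+01, -4.00161716e-04,
        1.05125795e-02,  5.27494592e-06]), 'position': array([ 0.13034924, -0.55928242,  0.24411026]), 'ee_rot': array([-3.11875998e+00, -3.58313348e-01, -1.41658765e-04]), 'ft_force': array([-0.03469611, -0.77643703,  0.982108  ]), 'moment': array([0.00497957, 0.02184331, 0.04836678]), 'finger_gap': 0.08554960002585014}
scene {'K': [[391.8194, 0.0, 277.0549], [0.0, 391.8194, 206.1465], [0.0, 0.0, 1.0]], 'T': [[-0.7789, -0.2533, 0.5737, -0.0015], [-0.6269, 0.3411, -0.7005, 0.6045], [-0.0182, -0.9053, -0.4245, 0.4042], [0.0, 0.0, 0.0, 1.0]]}
top {'K': [[465.2876, 0.0, 284.0646], [0.0, 465.2876, 208.8176], [0.0, 0.0, 1.0]], 'T': [[-0.0292, -0.9921, 0.1221, 0.3542], [-0.9996, 0.0289, -0.0037, 0.0252], [0.0002, -0.1222, -0.9925, 1.2834], [0.0, 0.0, 0.0, 1.0]]}
wrist {'K': [[325.1923, 0.0, 283.5782], [0.0, 325.1923, 208.2212], [0.0, 0.0, 1.0]], 'mount': [[-0.0005, -0.9461, -0.324, 0.0819], [1.0, -0.0001, -0.0014, 0.0005], [0.0013, -0.324, 0.9461, -0.1292], [0.0, 0.0, 0.0, 1.0]]}
0.014
```

View pics/top0.png

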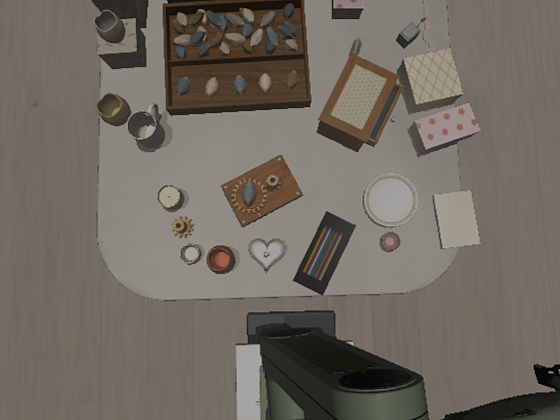

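View pics/scene0.png

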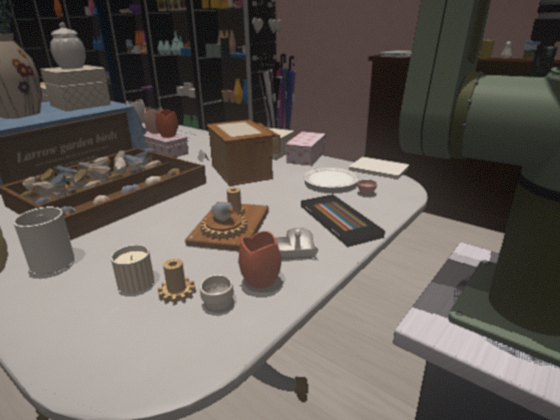

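The top view shows the stand at (262,190), the small gear on the pin at (272,182), the large gear at (182,227) between the candle and the pot, and the plate at (390,200). I'll zoom in next.

Run:
```python
from h import *
im=cv2.imread('pics/top0.png')
a=cv2.resize(im[145:235,215:310],None,fx=6,fy=6,interpolation=cv2.INTER_CUBIC);cv2.imwrite('pics/z1.png',a)
b=cv2.resize(im[180:280,150:260],None,fx=6,fy=6,interpolation=cv2.INTER_CUBIC);b=np.clip(b*1.4,0,255);cv2.imwrite('pics/z2.png',b[:600])
im=cv2.imread('pics/scene0.png')
cv2.imwrite('pics/z3.png',cv2.resize(im[180:310,100:280],None,fx=4,fy=4,interpolation=cv2.INTER_CUBIC))
for n,u,v,z in [('pin/smallgear hubtop',272,181,.074),('large hubtop',181,226,.058),('plate',390,200,.018),('candle',170,197,.06),('pot',191,254,.037),('eggcup',390,241,.031),('tulip',221,260,.087),('heart',266,253,.02)]:
    print(n,onz('top',u,v,z).round(4))
```

```text
pin/smallgear hubtop [0.5779 0.0503 0.074 ]
large hubtop [0.4672 0.2941 0.058 ]
plate [ 0.5258 -0.2711  0.018 ]
candle [0.5452 0.3227 0.06  ]
pot [0.3934 0.2722 0.037 ]
eggcup [ 0.4128 -0.2617  0.031 ]
tulip [0.3744 0.1857 0.087 ]
heart [0.3908 0.0728 0.02  ][ WARN:0@0.794] global loadsave.cpp:1063 imwrite_ Unsupported depth image for selected encoder is fallbacked to CV_8U.
```

View pics/z1.png

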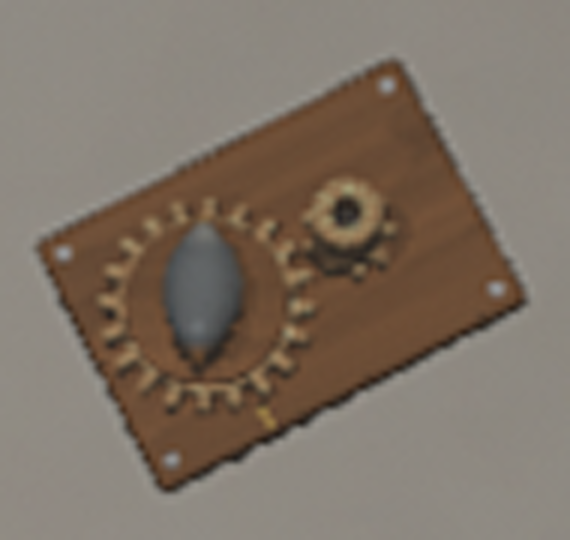

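View pics/z2.png

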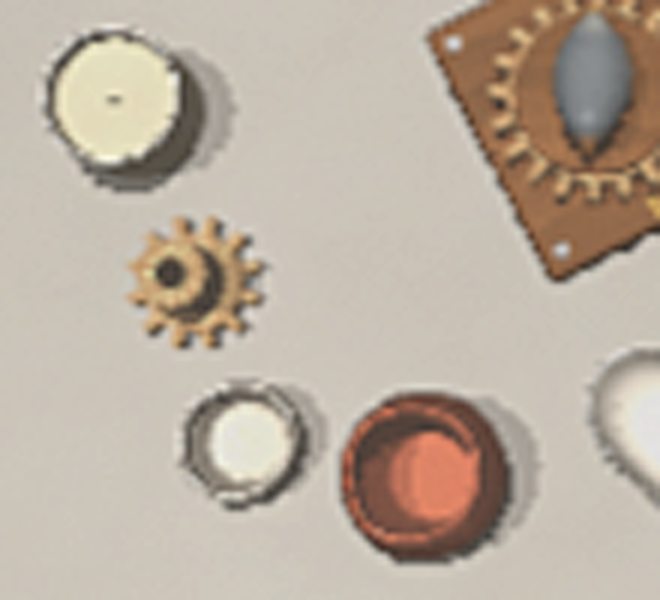

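View pics/z3.png

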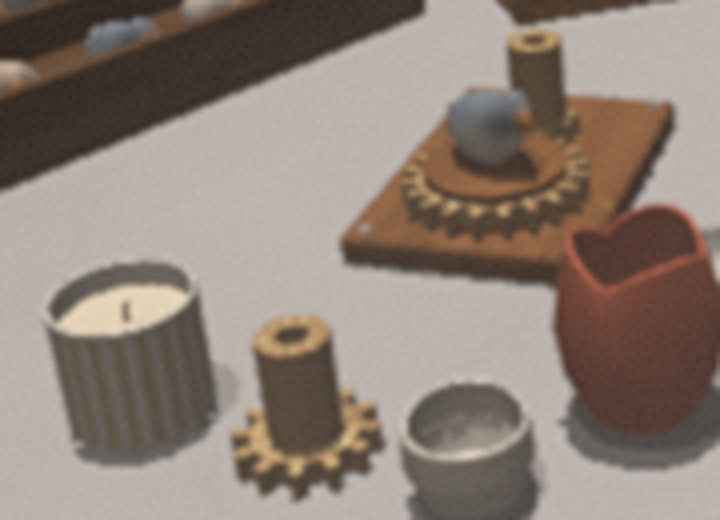

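Run:
```python
from h import *
f=lambda p,o:((np.array(p)+.5)/6-.5+o)
C=[onz('top',*f(p,(215,145)),.016)[:2] for p in[(400,58),(525,298),(165,492),(38,243)]]
C=np.array(C);print('corners',C.round(4),'sides',[round(np.linalg.norm(C[i]-C[(i+1)%4]),4) for i in range(4)])
c=C.mean(0)
# corner0 far-right(x+,y-) ; corner3 (x+,y+); corner1 (x-,y-), corner2 (x-,y+)
ex=(C[0]-C[1]+C[3]-C[2]);ey=(C[3]-C[0]+C[2]-C[1])
print('yaw',np.degrees([np.arctan2(ex[1],ex[0]),np.arctan2(-ey[0],ey[1])]),'c',c)
# edge-fit by mask
im=cv2.imread('pics/top0.png')
for nm,p,z in[('mark',(265,418),.016),('beak',(200,365),.05),('tail',(205,225),.05)]:
    print(nm,onz('top',*f(p,(215,145)),z))
y=np.arctan2(ex[1],ex[0]);R=np.array([[np.cos(y),-np.sin(y)],[np.sin(y),np.cos(y)]])
for l in[(0,-.036),(0,.037),(-.057,.037)]:
    P=c+R@l;print(l,P.round(4))
print('hub of small from pic',onz('top',*f((347,210),(215,145)),.074))
print('large hub',onz('top',*f((172,272),(150,180)),.058),'bore? disc', onz('top',*f((197,281),(150,180)),.012))
for n,z in(('candle',0),):pass
```

```text
corners [[ 0.6634  0.0238]
 [ 0.5491 -0.0304]
 [ 0.4646  0.1365]
 [ 0.5813  0.1928]] sides [np.float64(0.1265), np.float64(0.187), np.float64(0.1295), np.float64(0.1879)]
yaw [25.57459274 26.39037826] c [0.56461026 0.08070185]
mark [0.49718572 0.09023144 0.016     ]
beak [0.51794763 0.11689981 0.05      ]
tail [0.58116872 0.11341259 0.05      ]
(0, -0.036) [0.5802 0.0482]
(0, 0.037) [0.5486 0.1141]
(-0.057, 0.037) [0.4972 0.0895]
hub of small from pic [0.581626   0.04912497 0.074     ]
large hub [0.47030142 0.30132577 0.058     ] bore? disc [0.47020079 0.30028364 0.012     ]
```

```bash
cat >> h.py <<'E'
from scipy.spatial.transform import Rotation as Ro
def plan(P=None,jaw=None,xyaw=None,st=None):
    """print total shift rows units; jaw = desired yaw(deg) of tool y mod 180; applied after translation, from measured pose"""
    s=st or status.read_state();R=Ro.from_rotvec(s['ee_rot']).as_matrix()
    print('t',round(s['time_s'],2),'pos',s['position'].round(4),'xyaw',np.degrees(np.arctan2(R[1,0],R[0,0])).round(2),'jaw',np.degrees(np.arctan2(R[1,1],R[0,1])).round(2),'tilt',np.degrees(np.arccos(-R[2,2])).round(2),'q',s['joint_positions'].round(3),'F',s['ft_force'].round(1),'gap',s['finger_gap'].round(4))
    if P is not None: print('  shift/0.3:',(R.T@(np.array(P)-s['position'])/.3).round(4))
    if jaw is not None:
        y=np.degrees(np.arctan2(R[1,1],R[0,1]));d=(jaw-y+90)%180-90
        print('  turn world deg',d.round(2),'roll share',(-d/45).round(3),'or',((-d+np.sign(d)*180)/45).round(3))
E
python3 - <<'E'
from h import *
plan((.50,.05,.30),26)
E
```

```text
Traceback (most recent call last):
  File "h.py", line 17, in plan
    print('t',round(s['time_s'],2),'pos',s['position'].round(4),'xyaw',np.degrees(np.arctan2(R[1,0],R[0,0])).round(2),'jaw',np.degrees(np.arctan2(R[1,1],R[0,1])).round(2),'tilt',np.degrees(np.arccos(-R[2,2])).round(2),'q',s['joint_positions'].round(3),'F',s['ft_force'].round(1),'gap',s['finger_gap'].round(4))
                                                                                                                                                                                                                                                                                             ^^^^^^^^^^^^^^^^^^^^^
AttributeError: 'float' object has no attribute 'round'
```

```bash
sed -i "s/s\['finger_gap'\].round(4)/round(s['finger_gap'],4)/" h.py
python3 - <<'E'
from h import *
plan((.50,.05,.28),26)
E
```

```text
t 0.15 pos [ 0.1303 -0.5595  0.2444] xyaw 13.11 jaw -76.89 tilt 0.1 q [-1.493  0.207  1.543 -0.     1.393 -0.15 ] F [-0.2  0.  -0.1] gap 0.0853
  shift/0.3: [ 1.6608 -1.6994 -0.1153]
  turn world deg -77.11 roll share 1.713 or -2.287
```

```bash
python3 -m inch '[[1,-1,-0.06,-1],[1,-1,-0.06,-1],[1,-1,-0.06,-1],[1,-1,-0.06,-1],[1,-1,-0.06,-1],[1,-1,-0.06,-1],[1,-1,-0.06,-1],[1,-1,-0.06,-1],[1,-1,-0.06,-1],[1,-1,-0.06,-1]]' 1
python3 - <<'E'
from h import *
plan((.50,.05,.28),26)
E
```

```text
time_s: 1.15
position: [0.3556, -0.1971, 0.2632]
ee_rot: [-2.742, -1.533, -0.001]
ft_force: [0.0, -0.7, -0.5]
finger_gap: 0.0854
t 1.15 pos [ 0.3556 -0.1971  0.2632] xyaw 58.43 jaw -31.57 tilt 0.05 q [-7.200e-01 -1.850e-01  1.900e+00  1.000e-03  1.427e+00 -1.700e-01] F [ 0.  -0.7 -0.5] gap 0.0854
  shift/0.3: [ 0.9538 -0.021  -0.0549]
  turn world deg 57.57 roll share -1.279 or 2.721
```

```bash
python3 -m inch '[[0.95,-0.02,-0.05,-1],[0.95,-0.02,-0.05,-1],[0.95,-0.02,-0.05,-1],[0.95,-0.02,-0.05,-1],[0.95,-0.02,-0.05,-1],[0.95,-0.02,-0.05,-1],[0.95,-0.02,-0.05,-1],[0.95,-0.02,-0.05,-1]]' 1
python3 -m inch '[[0,0,0,-0.14],[0,0,0,-0.28],[0,0,0,-0.28]]'
python3 - <<'E'
from h import *
plan((.581,.048,.28),26)
im=snap('wrist','w1.png')
E
```

```text
time_s: 1.95
position: [0.4999, 0.0449, 0.2777]
ee_rot: [-1.952, -2.461, 0.002]
ft_force: [0.2, -0.1, -0.3]
finger_gap: 0.0854
time_s: 2.25
position: [0.4994, 0.0435, 0.278]
ee_rot: [-1.675, -2.657, 0.001]
ft_force: [-0.1, -0.1, 0.6]
finger_gap: 0.0851
t 2.25 pos [0.4994 0.0435 0.278 ] xyaw 115.53 jaw 25.53 tilt 0.06 q [-8.600e-02  2.400e-02  1.676e+00 -1.000e-03  1.443e+00 -5.310e-01] F [-0.1 -0.1  0.6] gap 0.0851
  shift/0.3: [-0.1037  0.2519 -0.007 ]
  turn world deg 0.47 roll share -0.01 or 3.99
```

View pics/w1.png

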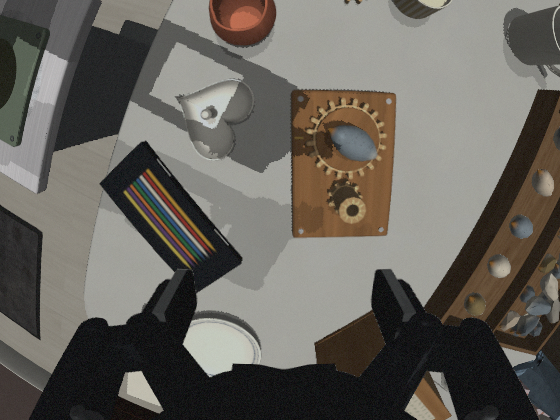

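The wrist view has the stand at (343,165), the small gear's hub top at (351,210), the turntable at (347,137) and the bird's beak at its left. I'll zoom in and unproject these.

```bash
cat >> h.py <<'E'
def wray(u,v,s):
    p=imaging.camera_params('wrist');K=np.array(p['K']);M=np.array(p['mount'])
    a=np.array([u-K[0,2],v-K[1,2]]);r=np.linalg.norm(a);th=r/K[0,0]
    d=np.array([*(a/r*np.sin(th)),np.cos(th)])
    R=Ro.from_rotvec(s['ee_rot']).as_matrix();return s['position']+R@M[:3,3],R@M[:3,:3]@d
def wonz(u,v,z,s):
    o,d=wray(u,v,s);return o+d*(z-o[2])/d[2]
def wproj(P,s):
    p=imaging.camera_params('wrist');K=np.array(p['K']);M=np.array(p['mount'])
    R=Ro.from_rotvec(s['ee_rot']).as_matrix();c=M[:3,:3].T@(R.T@(np.array(P)-s['position'])-M[:3,3])
    th=np.arctan2(np.hypot(c[0],c[1]),c[2]);return K[:2,2]+K[0,0]*th*c[:2]/np.hypot(c[0],c[1])
E
python3 - <<'E'
from h import *
im=cv2.imread('pics/w1.png')
cv2.imwrite('pics/w1z.png',cv2.resize(im[85:245,285:405],None,fx=3.7,fy=3.7,interpolation=cv2.INTER_CUBIC))
E
```

```text
(no output)
```

View pics/w1z.png

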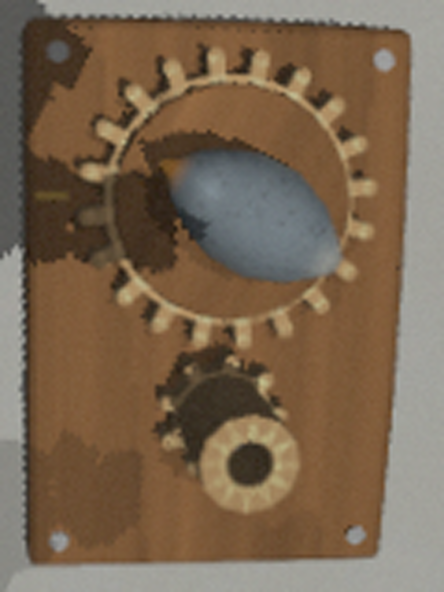

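Run:
```python
from h import *
from scipy.optimize import least_squares
s=status.read_state()
f=lambda p:(np.array(p)+.5)/3.7-.5+np.array([285,85])
c=np.array([wonz(*f(p),.016,s)[:2] for p in[(408,32),(379,560),(28,562),(25,20)]])
print('corners',c.round(4),[round(np.linalg.norm(c[i]-c[(i+1)%4]),4) for i in range(4)],'c',c.mean(0))
# order: x+ y+, x+ y-, x- y-, x- y+
ex=c[0]-c[3]+c[1]-c[2];ey=c[0]-c[1]+c[3]-c[2];print('yaw',np.degrees(np.arctan2(ex[1],ex[0])),np.degrees(np.arctan2(-ey[0],ey[1])))
sc=np.array([wonz(*f(p),.016,s)[:2] for p in[(385,60),(356,535),(58,541),(58,50)]]);print('screws',sc.mean(0))
ex=sc[0]-sc[3]+sc[1]-sc[2];ey=sc[0]-sc[1]+sc[3]-sc[2];print('yaw',np.degrees(np.arctan2(ex[1],ex[0])),np.degrees(np.arctan2(-ey[0],ey[1])))
T=[(217,48),(262,52),(305,70),(340,100),(365,143),(375,188),(373,232),(354,276),(324,308),(289,333),(246,345),(200,342),(158,327),(122,300),(97,258),(82,216),(82,172),(98,125),(130,90),(170,60)]
t=np.array([wonz(*f(p),.030,s)[:2] for p in T])
r=least_squares(lambda q:np.hypot(t[:,0]-q[0],t[:,1]-q[1])-q[2],[.549,.114,.049]).x;print('tt',r)
a=np.degrees(np.arctan2(t[:,1]-r[1],t[:,0]-r[0]));ph=np.angle(np.exp(1j*np.radians(a*20)).mean(),deg=True)/20
print('phase',ph,'abs',abs(np.exp(1j*np.radians(a*20)).mean()))
print('beak cand',[(ph+18*k) for k in(9,10,11)])
b=wonz(*f((170,172)),.045+.016,s);ta=wonz(*f((338,265)),.045+.016,s);print('beak',b,'tail',ta,np.degrees(np.arctan2(*(b-ta)[1::-1])))
print('hub top',wonz(*f((249,464)),.074,s))
print('mark',wonz(*f((52,195)),.016,s))
```

```text
corners [[ 0.5784  0.1904]
 [ 0.6632  0.0222]
 [ 0.5462 -0.0328]
 [ 0.4644  0.1345]] [np.float64(0.1884), np.float64(0.1293), np.float64(0.1863), np.float64(0.127)] c [0.56305755 0.07855596]
yaw 25.6338207392725 26.397781025524427
screws [0.56392422 0.07853615]
yaw 26.107326538770472 26.111072160803875
tt [0.54754322 0.11227945 0.04799998]
phase -2.986829240707084 abs 0.969277595996621
beak cand [np.float64(159.0131707592929), np.float64(177.0131707592929), np.float64(195.0131707592929)]
beak [0.5206622  0.11151902 0.061     ] tail [0.57875649 0.11008796 0.061     ] 178.58889745662842
hub top [0.57959211 0.04597882 0.074     ]
mark [0.49694441 0.08681354 0.016     ]
```

Run:
```python
from h import *
plan((.580,.047,.12),26.1)
```

```text
t 2.3 pos [0.4995 0.0437 0.278 ] xyaw 115.43 jaw 25.43 tilt 0.04 q [-0.085  0.024  1.676 -0.     1.443 -0.529] F [ 0.8  0.3 -0. ] gap 0.0851
  shift/0.3: [-0.1051  0.2475  0.5266]
  turn world deg 0.67 roll share -0.015 or 3.985
```

```bash
python3 -m inch '[[-0.105,0.2475,0.1,-0.015],[-0.105,0.2475,0.1,-0.015],[-0.105,0.2475,0.3,-0.015],[-0.105,0.2475,0.4,-0.015],[-0.105,0.2475,0.527,-0.015],[-0.105,0.2475,0.527,-0.015],[-0.105,0.2475,0.527,-0.015]]' 0.55
python3 - <<'E'
from h import *
plan((.580,.047,.057),26.1)
im=snap('wrist','w2.png')
im=snap('scene','s2.png')
E
```

```text
time_s: 3.0
position: [0.5802, 0.0484, 0.1201]
ee_rot: [-1.658, -2.667, 0.001]
ft_force: [-0.0, 0.3, 0.5]
finger_gap: 0.0469
t 3.0 pos [0.5802 0.0484 0.1201] xyaw 116.25 jaw 26.25 tilt 0.09 q [-0.065  0.352  1.634 -0.     1.157 -0.523] F [-0.   0.3  0.5] gap 0.0469
  shift/0.3: [-0.0039 -0.0024  0.2104]
  turn world deg -0.15 roll share 0.003 or -3.997
```

View pics/w2.png

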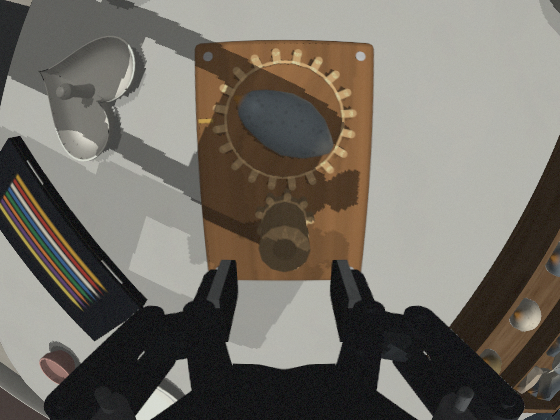

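View pics/s2.png

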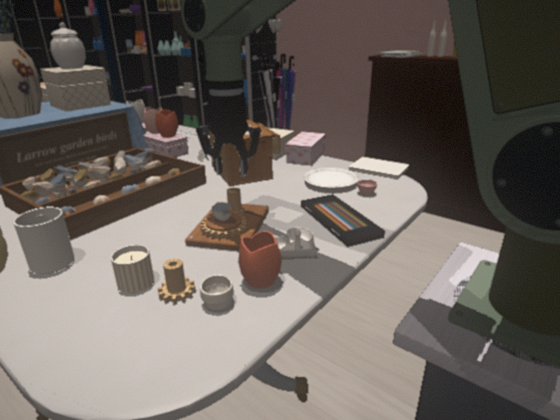

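The hub top, at (285,253), is centred between the jaws (column 284). I'll descend and grip.

```bash
python3 - <<'E'
from h import *
print(wonz(285,253,.074,status.read_state()))
E
python3 -m inch '[[-0.004,0,0.07,0],[-0.004,0,0.14,0],[-0.004,0,0.21,0],[-0.004,0,0.21,0]]' 0.55
python3 -m inch '[[0,0,0,0],[0,0,0,0],[0,0,0,0],[0,0,0,0],[0,0,0,0]]' 0 40
python3 - <<'E'
from h import *
plan((.580,.047,.057),26.1)
E
```

```text
[0.58521489 0.04241997 0.074     ]
time_s: 3.5
position: [0.5807, 0.048, 0.0572]
ee_rot: [-1.656, -2.668, 0.001]
ft_force: [-0.8, 0.2, -1.0]
finger_gap: 0.0471
time_s: 4.0
position: [0.5824, 0.0477, 0.0596]
ee_rot: [1.654, 2.667, 0.001]
ft_force: [-2.7, -1.2, 7.2]
finger_gap: 0.0295
t 4.0 pos [0.5824 0.0477 0.0596] xyaw 116.39 jaw 26.39 tilt 0.18 q [-6.600e-02  4.380e-01  1.661e+00 -1.000e-03  1.039e+00 -5.260e-01] F [-2.7 -1.2  7.2] gap 0.0295
  shift/0.3: [ 0.0014 -0.0084  0.0088]
  turn world deg -0.29 roll share 0.006 or -3.994
```

```bash
python3 -m inch '[[0,0,-0.07,0],[0,0,-0.14,0],[0,0,-0.28,0],[0,0,-0.28,0],[0,0,-0.28,0]]' 0 40
python3 - <<'E'
from h import *
im=cv2.imread('pics/top0.png')[150:235,355:425]
g=im.min(2);m=(g>155).astype(np.uint8);n,l,st,ce=cv2.connectedComponentsWithStats(m);i=1+st[1:,4].argmax();print(st[i],ce[i]+[355,150])
c=max(cv2.findContours((l==i).astype(np.uint8),0,1)[0],key=cv2.contourArea);(x,y),r=cv2.minEnclosingCircle(c);x+=355;y+=150;print(x,y,r)
print(onz('top',x,y,.018),onz('top',x+r,y,.018)-onz('top',x,y,.018))
plan((.526,-.271,.12))
snap('wrist','w3.png')
E
```

```text
time_s: 4.5
position: [0.5829, 0.0482, 0.1436]
ee_rot: [1.653, 2.666, 0.005]
ft_force: [-0.7, -0.8, -2.0]
finger_gap: 0.0295
[ 21  34  36  32 868] [392.86751152 198.87903226]
393.06756591796875 198.33783721923828 17.98236846923828
[ 0.53017806 -0.27980149  0.018     ] [-0.00144096 -0.04939595  0.        ]
t 4.5 pos [0.5829 0.0482 0.1436] xyaw 116.38 jaw 26.38 tilt 0.32 q [-0.066  0.324  1.616  0.     1.195 -0.526] F [-0.7 -0.8 -2. ] gap 0.0295
  shift/0.3: [-0.8686 -0.6431  0.0777]
```

View pics/w3.png

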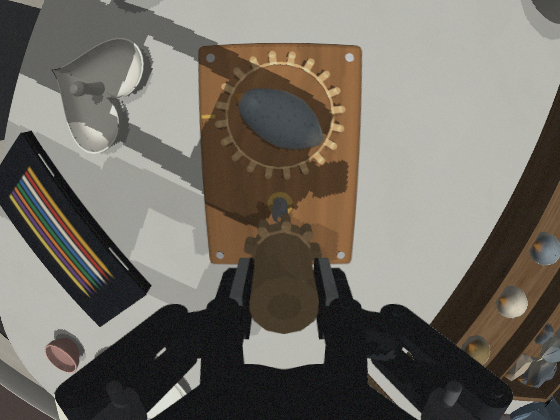

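The small gear is lifted, and the bare pin shows at (280,210). I'm moving to the plate now.

```bash
python3 -m inch '[[-0.87,-0.64,0.05,0],[-0.87,-0.64,0.05,0],[-0.87,-0.64,0.05,0],[-0.87,-0.64,0.05,0],[-0.87,-0.64,0.05,0],[-0.87,-0.64,0.05,0],[-0.87,-0.64,0.05,0],[-0.87,-0.64,0.05,0],[-0.87,-0.64,0.05,0]]'
python3 - <<'E'
from h import *
plan((.526,-.271,.054))
snap('wrist','w4.png')
E
```

```text
time_s: 5.45
position: [0.524, -0.2705, 0.1244]
ee_rot: [-1.656, -2.665, -0.002]
ft_force: [0.4, -0.3, -0.9]
finger_gap: 0.0294
t 5.45 pos [ 0.524  -0.2705  0.1244] xyaw 116.29 jaw 26.29 tilt 0.21 q [-6.240e-01  3.620e-01  1.610e+00  1.000e-03  1.173e+00 -1.083e+00] F [ 0.4 -0.3 -0.9] gap 0.0294
  shift/0.3: [-0.0053  0.0056  0.2346]
```

View pics/w4.png

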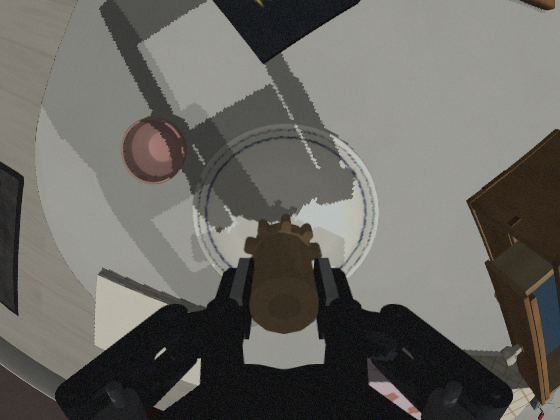

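```bash
python3 - <<'E'
from h import *
s=status.read_state();A=[wonz(u,v,.018,s)[:2] for u,v in((285,125),(192,209),(378,209),(207,160),(362,160))]
from scipy.optimize import least_squares
A=np.array(A);print(least_squares(lambda q:np.hypot(*(A-q).T)-.0745,[.526,-.271]))
E
python3 -m inch '[[-0.005,0.005,0.08,0],[-0.005,0.005,0.16,0],[-0.005,0.005,0.21,0],[-0.005,0.005,0.225,0],[-0.005,0.005,0.237,0],[-0.005,0.005,0.237,0]]'
```

```text
message: `gtol` termination condition is satisfied.
     success: True
      status: 1
         fun: [-1.098e-03 -7.241e-04 -4.014e-04  1.178e-03  7.670e-04]
           x: [ 5.267e-01 -2.763e-01]
        cost: 1.933429789128807e-06
         jac: [[ 4.434e-01 -8.963e-01]
               [ 9.458e-01  3.248e-01]
               [-8.311e-01 -5.561e-01]
               [ 9.734e-01 -2.292e-01]
               [-4.023e-01 -9.155e-01]]
        grad: [ 6.666e-10  1.066e-10]
  optimality: 6.665517486659021e-10
 active_mask: [ 0.000e+00  0.000e+00]
        nfev: 4
        njev: 4
time_s: 6.1
position: [0.5276, -0.2715, 0.0554]
ee_rot: [1.655, 2.67, 0.0]
ft_force: [0.0, -0.1, -0.7]
finger_gap: 0.0294
```

```bash
python3 -m inch '[[0,0,0.005,0],[0,0,0.01,0],[0,0,0.01,0]]'; python3 -m inch '[[0,0,0.004,0],[0,0,0.007,0],[0,0,0.007,0]]'
```

```text
time_s: 6.4
position: [0.5273, -0.272, 0.0525]
ee_rot: [1.656, 2.669, -0.0]
ft_force: [-0.6, -0.1, -0.7]
finger_gap: 0.0292
time_s: 6.7
position: [0.5276, -0.2723, 0.0517]
ee_rot: [1.655, 2.669, -0.001]
ft_force: [-1.7, 0.7, 7.1]
finger_gap: 0.0293
```

Contact reads 7 N at 0.0517, which is the height I expected. I'll release and rise.

```bash
python3 -m inch '[[0,0,0,0],[0,0,0,0],[0,0,0,0]]' 0.55
python3 -m inch '[[0,0,-0.1,0],[0,0,-0.25,0],[0,0,-0.35,0],[0,0,-0.45,0],[0,0,-0.5,0]]'
python3 - <<'E'
from h import *
plan((.470,.300,.20))
snap('wrist','w5.png')
E
```

```text
time_s: 7.0
position: [0.527, -0.2717, 0.0498]
ee_rot: [-1.656, -2.67, -0.0]
ft_force: [-0.3, -0.1, 0.7]
finger_gap: 0.0467
time_s: 7.5
position: [0.5284, -0.2726, 0.2032]
ee_rot: [1.653, 2.665, -0.0]
ft_force: [0.3, -0.4, 0.2]
finger_gap: 0.047
t 7.5 pos [ 0.5284 -0.2726  0.2032] xyaw 116.38 jaw 26.38 tilt 0.29 q [-0.622  0.28   1.54   0.     1.316 -1.082] F [ 0.3 -0.4  0.2] gap 0.047
  shift/0.3: [1.7964 0.6737 0.0043]
```

View pics/w5.png

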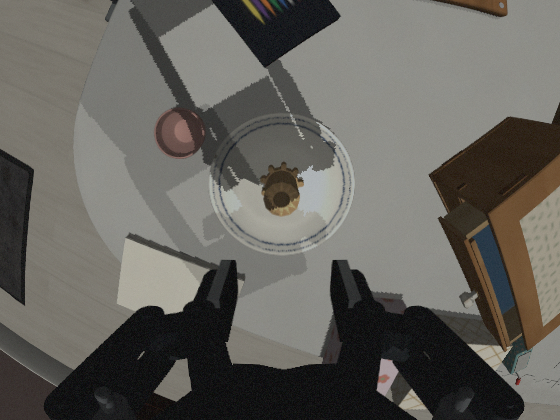

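The small gear stands upright at the plate's centre, with its hub at (281,197). Next is the large gear.

```bash
python3 -m inch '[[1,0.44,0,0],[1,0.44,0,0],[1,0.44,0,0],[1,0.44,0,0],[1,0.44,0,0],[1,0.44,0,0],[1,0.44,0,0],[1,0.44,0,0]]'
python3 -m inch '[[0.53,0.23,0,0],[0.53,0.23,0,0],[0.53,0.23,0,0],[0.53,0.23,0,0],[0.53,0.23,0,0],[0.53,0.23,0,0]]'
python3 - <<'E'
from h import *
plan((.470,.300,.20))
im=snap('wrist','w6.png')
E
```

```text
time_s: 8.35
position: [0.5103, 0.0592, 0.1981]
ee_rot: [-1.647, -2.671, 0.001]
ft_force: [0.6, -0.2, -0.2]
finger_gap: 0.0472
time_s: 8.95
position: [0.5029, 0.2278, 0.1987]
ee_rot: [-1.655, -2.669, 0.004]
ft_force: [0.5, -0.1, -0.5]
finger_gap: 0.047
t 8.95 pos [0.5029 0.2278 0.1987] xyaw 116.41 jaw 26.41 tilt 0.15 q [ 2.690e-01  2.030e-01  1.647e+00 -1.000e-03  1.295e+00 -1.910e-01] F [ 0.5 -0.1 -0.5] gap 0.047
  shift/0.3: [ 0.2642  0.0088 -0.0046]
```

View pics/w6.png

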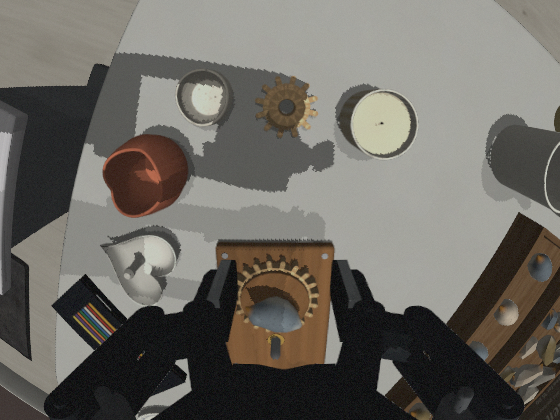

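Run:
```python
from h import *
im=cv2.imread('pics/w6.png')[65:145,245:325]
cv2.imwrite('pics/w6z.png',cv2.resize(np.clip(im*1.6,0,255).astype(np.uint8),None,fx=7,fy=7,interpolation=cv2.INTER_CUBIC))
```

```text
(no output)
```

View pics/w6z.png

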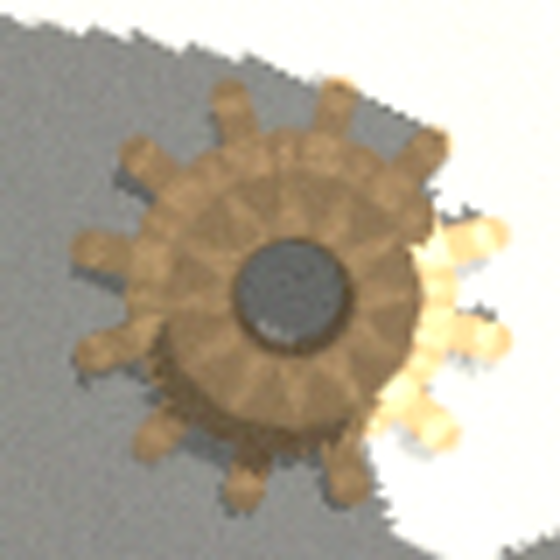

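Run:
```python
from h import *
from scipy.optimize import least_squares
s=status.read_state()
f=lambda p:(np.array(p)+.5)/7-.5+np.array([245,65])
T=[(230,85),(340,85),(435,138),(505,235),(507,340),(450,440),(350,500),(243,505),(150,455),(82,362),(78,245),(128,145)]
t=np.array([wonz(*f(p),.012,s)[:2] for p in T])
r=least_squares(lambda q:np.hypot(t[:,0]-q[0],t[:,1]-q[1])-q[2],[.47,.3,.031]).x;print('gear',r)
a=np.arctan2(t[:,1]-r[1],t[:,0]-r[0]);m=np.exp(12j*a).mean();ph=np.angle(m,deg=True)/12;print(ph,abs(m))
h=wonz(*f((293,296)),.058,s);print('hub',h)
plan((*(r[:2]+h[:2])/2,.12),ph%30)
```

```text
gear [0.46871242 0.29768578 0.03002206]
13.525414995846296 0.9793957555944498
hub [0.46856834 0.29808134 0.058     ]
t 9.0 pos [0.5031 0.2273 0.1989] xyaw 116.33 jaw 26.33 tilt 0.12 q [ 2.680e-01  2.020e-01  1.647e+00 -1.000e-03  1.295e+00 -1.910e-01] F [ 0.2 -1.   0.2] gap 0.047
  shift/0.3: [0.2618 0.0019 0.2629]
  turn world deg -12.8 roll share 0.285 or -3.715
```

```bash
python3 -m inch '[[0.1,0,0.1,-0.15],[0.262,0.002,0.262,-0.382],[0.262,0.002,0.262,-0.382],[0.262,0.002,0.262,-0.382],[0.262,0.002,0.262,-0.382]]' 0.55
python3 - <<'E'
from h import *
plan((.4687,.2979,.044),43.5)
snap('wrist','w7.png')
E
```

```text
time_s: 9.5
position: [0.47, 0.2984, 0.122]
ee_rot: [1.241, 2.885, -0.0]
ft_force: [0.5, 0.4, 1.4]
finger_gap: 0.0471
t 9.5 pos [0.47   0.2984 0.122 ] xyaw 133.44 jaw 43.44 tilt 0.08 q [ 4.110e-01  3.000e-01  1.699e+00 -1.000e-03  1.141e+00 -3.470e-01] F [0.5 0.4 1.4] gap 0.0471
  shift/0.3: [ 0.0022 -0.0044  0.2599]
  turn world deg 0.06 roll share -0.001 or 3.999
```

View pics/w7.png

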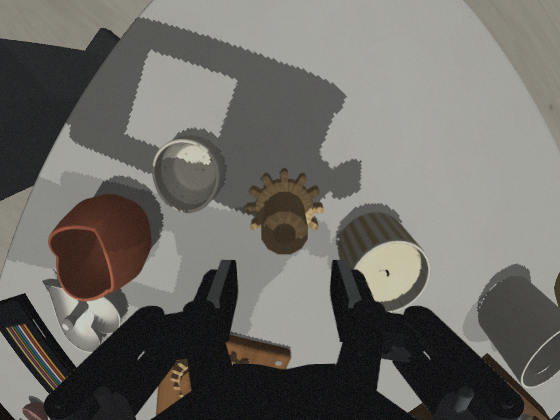

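A tooth lies straight along the tool's x at (284,172) and the hub is centred between the jaws. The candle clears the finger by about 10 mm.

```bash
python3 -m inch '[[0.002,-0.003,0.1,0],[0.002,-0.003,0.2,0],[0.002,-0.003,0.26,0],[0.002,-0.003,0.26,0]]' 0.5
python3 -m inch '[[0,0,0,0],[0,0,0,0],[0,0,0,0],[0,0,0,0],[0,0,0,0]]' 0 50
python3 -m inch '[[0,0,-0.1,0],[0,0,-0.25,0],[0,0,-0.4,0],[0,0,-0.4,0]]'
python3 - <<'E'
from h import *
plan((.581,.0475,.135),59.7)
snap('wrist','w8.png')
E
```

```text
time_s: 9.95
position: [0.4675, 0.2975, 0.0423]
ee_rot: [-1.241, -2.884, 0.004]
ft_force: [0.3, -0.3, -0.2]
finger_gap: 0.0427
time_s: 10.45
position: [0.4692, 0.2997, 0.0451]
ee_rot: [1.237, 2.885, 0.003]
ft_force: [-0.4, -1.5, 5.8]
finger_gap: 0.0288
time_s: 10.85
position: [0.4724, 0.3017, 0.1711]
ee_rot: [1.234, 2.878, 0.018]
ft_force: [1.5, 1.0, -0.6]
finger_gap: 0.0293
t 10.85 pos [0.4724 0.3017 0.1711] xyaw 133.59 jaw 43.6 tilt 0.87 q [ 0.414  0.239  1.664  0.     1.224 -0.347] F [ 1.5  1.  -0.6] gap 0.0293
  shift/0.3: [-0.8627 -0.3239  0.1198]
  turn world deg 16.1 roll share -0.358 or 3.642
```

View pics/w8.png

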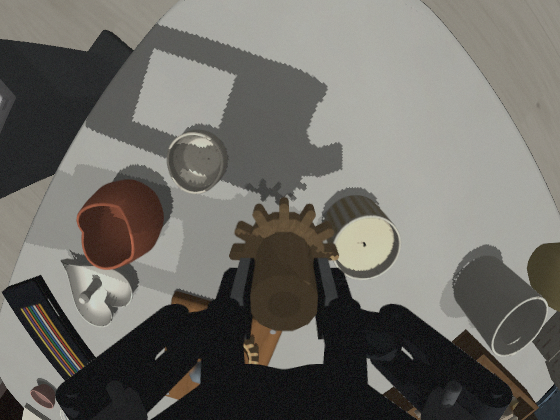

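```bash
python3 -m inch '[[-0.862,-0.324,0,-0.358],[-0.862,-0.324,0,-0.358],[-0.862,-0.324,0,-0.358],[-0.862,-0.324,0,-0.358],[-0.862,-0.324,0,-0.358],[-0.862,-0.324,0,-0.358],[-0.862,-0.324,0,-0.358],[-0.862,-0.324,0,-0.358]]'
python3 - <<'E'
from h import *
plan((.5812,.0475,.105),59.7)
snap('wrist','w9.png')
E
```

```text
time_s: 11.7
position: [0.5742, 0.0445, 0.1613]
ee_rot: [-0.823, -3.027, 0.0]
ft_force: [-0.3, 0.2, -2.0]
finger_gap: 0.0286
t 11.7 pos [0.5742 0.0445 0.1613] xyaw 149.57 jaw 59.57 tilt 0.25 q [-7.300e-02  2.920e-01  1.618e+00  1.000e-03  1.235e+00 -1.113e+00] F [-0.3  0.2 -2. ] gap 0.0286
  shift/0.3: [-0.0158  0.0206  0.1875]
  turn world deg 0.13 roll share -0.003 or 3.997
```

View pics/w9.png

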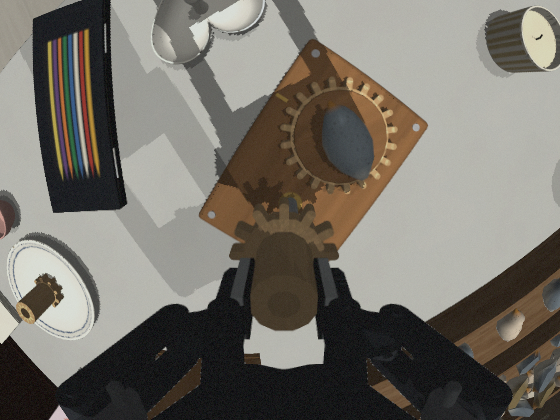

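The large gear is held square, and the small gear is still upright on the plate at left. From this closer view I'll recheck the turntable phase.

Run:
```python
from h import *
im=cv2.imread('pics/w9.png')[65:205,270:410]
cv2.imwrite('pics/w9z.png',cv2.resize(np.clip(im*1.6,0,255).astype(np.uint8),None,fx=4,fy=4,interpolation=cv2.INTER_CUBIC))
```

View pics/w9z.png

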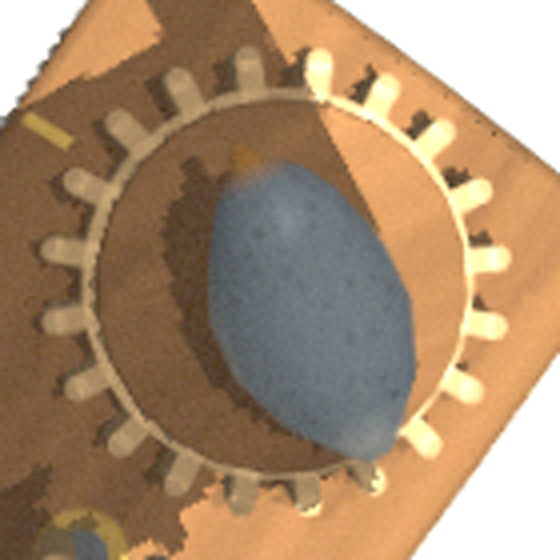

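Run:
```python
from h import *
from scipy.optimize import least_squares
s=status.read_state()
f=lambda p:(np.array(p)+.5)/4-.5+np.array([270,65])
T=[(248,50),(319,50),(387,78),(448,122),(488,185),(508,257),(505,327),(478,392),(434,450),(375,487),(309,510),(241,510),(176,490),(114,450),(70,392),(46,322),(44,250),(68,177),(112,117),(173,72)]
t=np.array([wonz(*f(p),.030,s)[:2] for p in T])
r=least_squares(lambda q:np.hypot(t[:,0]-q[0],t[:,1]-q[1])-q[2],[.549,.114,.049]).x;print('tt',r)
a=np.arctan2(t[:,1]-r[1],t[:,0]-r[0]);m=np.exp(20j*a).mean();ph=np.angle(m,deg=True)/20;print(ph+180,abs(m))
# board yaw via turntable center & mark & pin foot
mk=wonz(*f((48,132)),.016,s);print('mark',mk,'yaw',np.degrees(np.arctan2(r[1]-mk[1],r[0]-mk[0])))
pf=np.array([.5812,.0475]);print('pin-tt axis yaw',np.degrees(np.arctan2(-(r[:2]-pf)[0],(r[:2]-pf)[1])),np.linalg.norm(r[:2]-pf))
u=np.radians(26.1);print('pin from tt',r[:2]-.073*np.array([-np.sin(u),np.cos(u)]))
sc=np.array([wonz(*p,.016,s)[:2] for p in((315,53),(416,128),(211,214))]);print(sc,[np.degrees(np.arctan2(*(sc[1]-sc[0])[::-1]))],np.degrees(np.arctan2(*(sc[0]-sc[2])[::-1]))-90)
```

```text
tt [0.54666512 0.11287218 0.0482138 ]
177.45364008763434 0.9869485027975994
mark [0.49658832 0.08729047 0.016     ] yaw 27.060195480334446
pin-tt axis yaw 27.846640969373684 0.07393362107867896
pin from tt [0.57878068 0.04731617]
[[ 0.47732848  0.13054137]
 [ 0.57550404  0.1789722 ]
 [ 0.55223366 -0.02022354]] [np.float64(26.257511890002238)] 26.419762771771346
```

```bash
python3 - <<'E'
from h import *
plan((.5803,.0475,.105),59.6)
E
python3 -m inch '[[-0.013,0.018,0.05,0],[-0.013,0.018,0.12,0],[-0.013,0.018,0.187,0],[-0.013,0.018,0.187,0],[-0.013,0.018,0.187,0]]'
python3 - <<'E'
from h import *
plan((.5803,.0475,.08),59.6)
snap('wrist','w10.png')
E
```

```text
t 11.75 pos [0.574  0.0455 0.1615] xyaw 149.67 jaw 59.67 tilt 0.24 q [-7.200e-02  2.910e-01  1.619e+00  1.000e-03  1.236e+00 -1.113e+00] F [ 0.5 -0.2 -1.2] gap 0.0287
  shift/0.3: [-0.0154  0.0166  0.1882]
  turn world deg -0.07 roll share 0.001 or -3.999
time_s: 12.25
position: [0.5807, 0.049, 0.1061]
ee_rot: [-0.818, -3.031, 0.0]
ft_force: [0.2, -0.5, -1.0]
finger_gap: 0.029
t 12.25 pos [0.5807 0.049  0.1061] xyaw 149.79 jaw 59.79 tilt 0.14 q [-0.064  0.372  1.64   0.     1.132 -1.108] F [ 0.2 -0.5 -1. ] gap 0.029
  shift/0.3: [-0.0014 -0.0048  0.0871]
  turn world deg -0.19 roll share 0.004 or -3.996
```

View pics/w10.png

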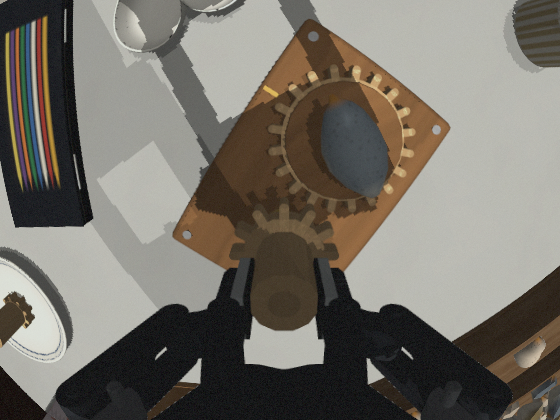

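The gear is above the pin. I'll lower it in steps and watch the force.

```bash
python3 -m inch '[[-0.001,-0.004,0.03,0],[-0.001,-0.004,0.06,0],[-0.001,-0.004,0.06,0]]'; python3 -m inch '[[0,0,0.015,0],[0,0,0.03,0],[0,0,0.03,0]]'
```

```text
time_s: 12.6
position: [0.5801, 0.0465, 0.0878]
ee_rot: [-0.821, -3.03, 0.001]
ft_force: [-1.0, 0.1, -0.9]
finger_gap: 0.0293
time_s: 12.9
position: [0.5807, 0.0464, 0.0795]
ee_rot: [-0.821, -3.031, 0.0]
ft_force: [-0.4, 0.1, -1.2]
finger_gap: 0.0291
```

```bash
python3 -m inch '[[0,0,0.01,0],[0,0,0.02,0],[0,0,0.02,0]]'; python3 -m inch '[[0,0,0.01,0],[0,0,0.02,0],[0,0,0.02,0]]'
```

```text
time_s: 13.2
position: [0.581, 0.0465, 0.0738]
ee_rot: [-0.821, -3.031, 0.0]
ft_force: [-0.6, 0.2, -2.2]
finger_gap: 0.0291
time_s: 13.5
position: [0.5809, 0.0465, 0.0677]
ee_rot: [-0.821, -3.031, 0.0]
ft_force: [-0.7, -0.1, -1.0]
finger_gap: 0.0291
```

It's below the tooth-on-tooth height of 0.075 with no resistance, so the teeth mesh. I'll carry on to the bottom.

```bash
python3 -m inch '[[0,0,0.01,0],[0,0,0.02,0],[0,0,0.02,0]]'; python3 -m inch '[[0,0,0.004,0],[0,0,0.008,0],[0,0,0.008,0]]'
```

```text
time_s: 13.8
position: [0.5808, 0.0465, 0.0617]
ee_rot: [-0.821, -3.031, 0.0]
ft_force: [-0.7, 0.0, -2.7]
finger_gap: 0.0291
time_s: 14.1
position: [0.5815, 0.0464, 0.0611]
ee_rot: [0.821, 3.032, -0.0]
ft_force: [-2.5, 0.1, 6.0]
finger_gap: 0.0286
```

Seated: 6 N at 0.0611, against 0.0611 expected. I'll ease off the push and turn clockwise about 45°, slowly.

```bash
python3 -m inch '[[0,0,-0.003,0.06],[0,0,-0.003,0.14],[0,0,-0.003,0.23],[0,0,-0.003,0.32],[0,0,-0.003,0.41],[0,0,-0.003,0.5],[0,0,-0.003,0.59],[0,0,-0.003,0.68],[0,0,-0.003,0.77],[0,0,-0.003,0.86],[0,0,-0.003,0.95],[0,0,-0.003,1]]'
python3 - <<'E'
from h import *
plan((.5809,.0465,.06),11)
snap('wrist','w11.png')
E
```

```text
time_s: 15.3
position: [0.5816, 0.0463, 0.0611]
ee_rot: [1.921, 2.485, 0.0]
ft_force: [-0.2, -0.3, 0.3]
finger_gap: 0.0292
t 15.3 pos [0.5816 0.0463 0.0611] xyaw 104.57 jaw 14.57 tilt 0.04 q [-0.069  0.436  1.661 -0.     1.044 -0.323] F [-0.2 -0.3  0.3] gap 0.0292
  shift/0.3: [ 0.0014 -0.002   0.0037]
  turn world deg -3.57 roll share 0.079 or -3.921
```

View pics/w11.png

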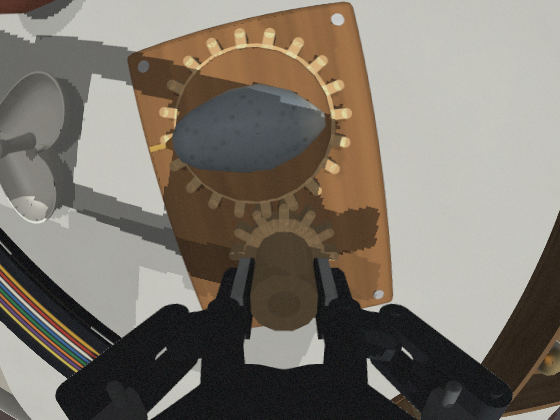

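Run:
```python
from h import *
im=cv2.imread('pics/w11.png')[20:220,150:360]
cv2.imwrite('pics/w11z.png',cv2.resize(np.clip(im*1.5,0,255).astype(np.uint8),None,fx=3,fy=3,interpolation=cv2.INTER_CUBIC))
```

```text
(no output)
```

View pics/w11z.png

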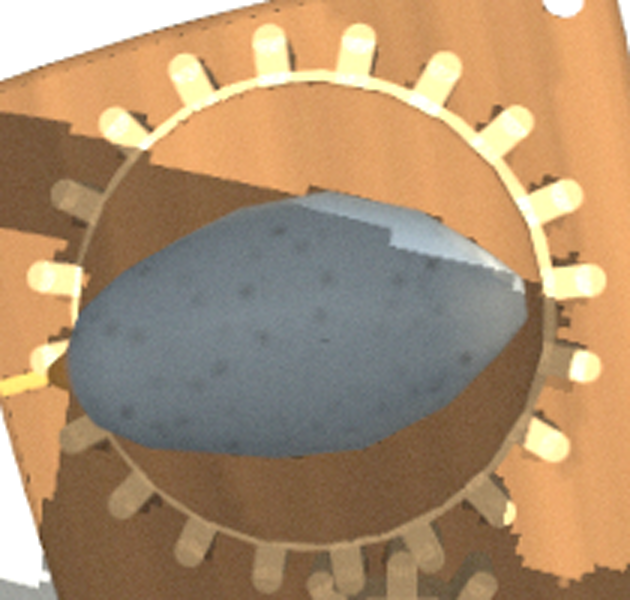

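```bash
cat > ph.py <<'E'
from h import *
from scipy.optimize import least_squares
def phase(T,k,o,s):
    f=lambda p:(np.array(p)+.5)/k-.5+np.array(o)
    t=np.array([wonz(*f(p),.030,s)[:2] for p in T])
    r=least_squares(lambda q:np.hypot(t[:,0]-q[0],t[:,1]-q[1])-q[2],[.547,.113,.049]).x
    a=np.arctan2(t[:,1]-r[1],t[:,0]-r[0]);m=np.exp(20j*a).mean();ph=np.angle(m,deg=True)/20
    print('tt',r.round(4),'cands',np.round(ph+198-206.3+18*np.arange(-2,3),2),abs(m))
E
python3 - <<'E'
from ph import *
phase([(270,30),(361,30),(449,62),(523,115),(574,190),(598,280),(594,368),(562,446),(503,515),(430,562),(349,585),(266,585),(187,558),(116,508),(66,440),(38,358),(36,275),(60,192),(111,120),(182,64)],3,(150,20),status.read_state())
E
```

```text
tt [0.5475 0.1116 0.0477] cands [-40.27 -22.27  -4.27  13.73  31.73] 0.9938058556844693
```

The bird stands at about -4.3°. I'll turn another 7° on the gear and let go.

```bash
python3 -m inch '[[0,0,0,0.05],[0,0,0,0.1],[0,0,0,0.16],[0,0,0,0.16],[0,0,0,0.16]]'
python3 -m inch '[[0,0,0,0],[0,0,0,0],[0,0,0,0],[0,0,0,0]]' 0.5
python3 -m inch '[[0,0,-0.05,0],[0,0,-0.12,0],[0,0,-0.22,0],[0,0,-0.35,0],[0,0,-0.35,0],[0,0,-0.35,0]]'
python3 - <<'E'
from h import *
plan()
snap('wrist','w12.png')
im=cv2.imread('pics/w12.png')[60:280,150:400]
cv2.imwrite('pics/w12z.png',cv2.resize(np.clip(im*1.5,0,255).astype(np.uint8),None,fx=2.7,fy=2.7,interpolation=cv2.INTER_CUBIC))
E
```

```text
time_s: 15.85
position: [0.5816, 0.0463, 0.0611]
ee_rot: [2.07, 2.363, 0.0]
ft_force: [0.3, -1.7, 1.0]
finger_gap: 0.0291
time_s: 16.25
position: [0.5813, 0.0465, 0.0607]
ee_rot: [-2.071, -2.362, -0.0]
ft_force: [-0.2, 0.7, -0.0]
finger_gap: 0.0426
time_s: 16.85
position: [0.5827, 0.0464, 0.1685]
ee_rot: [2.069, 2.359, 0.005]
ft_force: [0.3, -0.4, -1.5]
finger_gap: 0.0425
t 16.85 pos [0.5827 0.0464 0.1685] xyaw 97.49 jaw 7.49 tilt 0.27 q [-0.069  0.296  1.597  0.     1.244 -0.199] F [ 0.3 -0.4 -1.5] gap 0.0425
```

View pics/w12z.png

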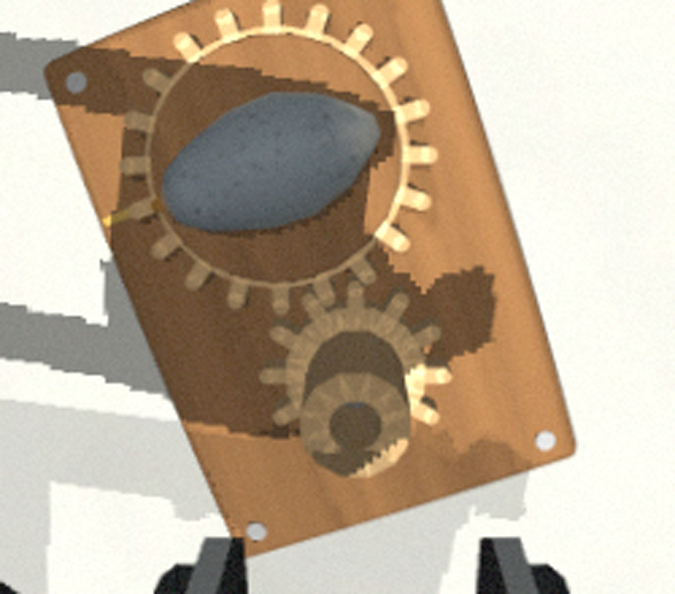

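Run:
```python
from ph import *
s=status.read_state()
phase([(272,5),(319,8),(366,29),(402,62),(426,105),(434,155),(427,202),(405,245),(371,280),(237,303),(279,310),(194,285),(158,253),(128,216),(124,165),(130,118),(150,75),(182,40),(224,15)],2.7,(150,60),s)
f=lambda p:(np.array(p)+.5)/2.7-.5+np.array([150,60])
print('hub top',wonz(*f((355,424)),.074,s))
snap('scene','s12.png');snap('top','t12.png')
im=cv2.imread('pics/s12.png')[160:320,90:410];cv2.imwrite('pics/s12z.png',cv2.resize(im,None,fx=2.5,fy=2.5))
```

```text
tt [0.5456 0.1114 0.0472] cands [-35.63 -17.63   0.37  18.37  36.37] 0.9837009639899629
hub top [0.57810762 0.04667639 0.074     ]
```

View pics/s12z.png

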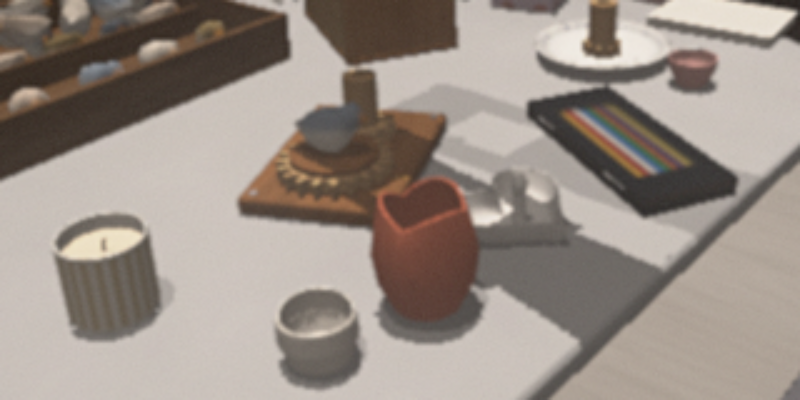

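View pics/t12.png

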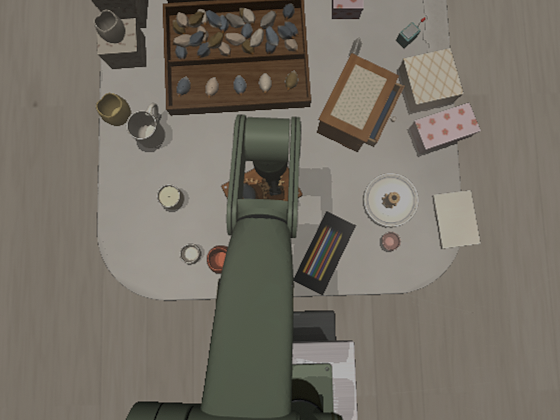

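The bird is at +0.4°. Both gears stand upright and everything else is where it was: candle (170,197), pot (191,254), egg cup (390,241). I'm handing in.

Run:
```python
from h import *
print(ticket.finish_job())
plan()
```

```text
the job is handed in; nothing more can be done
None
the job is handed in; nothing more can be done
```

The job is done and handed in at about 17 s. The small gear is on the plate, the large gear is meshed on the pin, and the bird faces the brass mark. No verdict came back, so the checks below are my own.

- **Small gear:** I lifted it off the pin and set it down near the middle of the plate. Contact came at 0.0517 m, the height expected. It stands upright and released in the later pictures.
- **Large gear:** I gripped it square to its hub flats and lowered it onto the pin already turned to mesh. It passed the tooth-on-tooth height with no resistance and seated at tool height 0.0611 m, which is where the gear's underside should reach the board.
- **Bird:** I turned the hub clockwise about 52° in two steps. The turntable's tooth positions put the bird about 0.4° from the mark, against the 8° allowed.
- **Everything else:** The candle, pinch pot and egg cup show at the same pixels as at the start. The arm hid the heart dish and part of the tulip cup in the last top view, but both show standing in the scene view. The gripper was clear above the work when I handed in.

No check failed. My measurements disagreed slightly: the estimates of the pin's position differed by 2–4 mm, and the fitted turntable radius came out 47–48 mm instead of 49 mm. Both were small enough for the fit.

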